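Load the liner, unlatch the drying chamber and hold its gate wide

TASK

Lift the washed white liner out of the rinse unit's catch tray and stand it upright in the empty cell (green dot) of the yellow tote. Then squeeze the drying chamber's red catch shut and after it the blue one, pinching each between its coloured tab and its steel lug until the tab is fully in; pull the gate by its orange handle past its detent and swing it wide, about square to the opening. The gate springs back, so finish while still holding it wide open, and leave the other liners, the steel shells and the loose cap where they stand.

Things in the scene. Friction and masses are not known exactly. Their poses are not given: they have to be found in the camera images.
- liner_center (a point): centre (half-way up) of the loose washed liner: white capped cylinder 70 mm tall, body 42 mm across, its cap (upper 32 mm) 46 mm across, 180 g nominal; its z axis points up when upright. It stands on the 4 mm thick floor of the catch tray (120 x 120 mm, walls 16 mm high); the rinse unit's housing (220 x 130 mm, 140 mm high) stands beside the tray, its face 90 mm from the tray's middle
- liner: the same liner; origin at the centre of its underside
- rinser: rinse unit and catch tray, fixed; origin on the bench under the tray's middle; its housing stands to the frame's +y, so a grasp whose fingers close along the frame's x keeps clear of it
- tote: fixed yellow tote 200 x 78 mm, walls 30 mm high, floor 5 mm thick, with three cells 60 x 68 mm in a row along its x axis, 65 mm apart; origin under its middle on the bench. Two cells already hold liners (same size), one is empty
- free_spot (a point): middle of the empty cell's floor (green dot), 5 mm above the bench; same axes as the tote. A liner standing there has its centre 35 mm above this point
- stock1: a liner already in the tote (leave alone); origin at its underside
- stock2: another liner already in the tote (leave alone); origin at its underside
- chamber: white drying chamber, fixed, 250 mm wide, 260 mm deep, flat roof 150 mm above the bench; origin on the bench below the middle of the gate; its x axis runs along the closed gate towards the hinge, its y axis points out of the opening (the side to which the gate swings)
- red_tab (a point): centre of the gripped part of the red catch's sliding tab: upright plate 8 mm thick, 20 mm wide, top 200 mm above the bench; moves with the catch. Red and blue catch swap places between runs. The catch's foot is 6 mm thick on the roof, slider parts reach 16 mm above the roof beside and in front of the tab and lug
- red_lug_mid (a point): centre of the gripped part of the red catch's fixed steel lug, same plate size; lies 46 mm from the tab along the chamber's +x when the catch is out (54 mm over both outer faces), 30 mm when fully in (38 mm over the faces)
- red_lug: the same fixed steel lug of the red catch; origin on the roof, 23 mm (x) and 30 mm (y) from its plate's middle
- red_catch (a joint): travel of the red tab: 0 out (locked), 0.016 m fully in; it takes about 5 N, stays where it is left; the gate is free of this catch from about 0.011 m
- blue_tab (a point): the blue catch's sliding tab, built as the red one
- blue_lug_mid (a point): the blue catch's fixed steel lug, as the red one; 46 mm from its tab when out
- blue_lug: the same fixed lug of the blue catch; origin on the roof
- blue_catch (a joint): travel of the blue tab, 0 to 0.016 m, as the red one
- gate_handle (a point): middle of the free length of the gate's handle: upright orange round post 16 mm across, free from 145 to 205 mm above the bench (this point is at 175 mm), standing 45 mm in front of the gate's plane and 205 mm from the hinge along the gate; moves with the gate
- gate_hinge (a point): point on the gate's upright hinge line, 175 mm above the bench; fixed, axes as the chamber's
- gate (a joint): gate angle, rad: 0 closed, grows as it swings out to the chamber's +y side (clockwise seen from above), stop at 1.6. A closing spring pulls it shut with about 0.35 N m (0.5 N m when wide); a sprung detent resists from about 0.45 rad (about 5 N in all at the handle) and is passed by 0.75 rad; let go, the gate swings shut through it. The gate is 226 mm wide, 12 mm thick, its lower edge 30 mm and its top 150 mm above the bench, so it passes over the loose cap
- shell1: steel pressure shell, 66 mm across, 105 mm tall (leave alone)
- shell2: steel pressure shell, the same (leave alone)
- cap: loose steel ring cap, 66 mm across, 22 mm high (leave alone)
There are look-alikes about, which are no part of the job. What is shaped like the liner but purple is not meant.

How it is judged:
By the outcome, as a careful person would: the job done as asked, in the order asked, and still so for the second after the job is handed in, while the arm keeps its last pose, push and grip.
It also fails if it takes over 70 s, if anything falls off the work surface, if the arm or the gripper's body presses on something with over 40 N, if the wrist force passes 120 N, or if a joint passes its speed limit or range.

ROBOT

A 7-joint arm with a two-finger parallel gripper is mounted at the origin on the work surface. World frame = base frame: x ahead of the robot, y to its left, z up, the work surface at z = 0. Lengths are in m, angles in rad, forces in N, time in s.
With the tool pointing down it reaches from about 0.425 to 0.875 m from the base axis. Payload 4.7 kg.
Tool frame: the origin (TCP) lies midway between the tips of the shut fingers; the grasp point (between the pads) lies 19 mm behind it; z points along the fingers, y is the direction in which the jaws open and shut (so a half turn about z gives the same grasp; the last joint's range is limited). The gripper opens to 87 mm and grips with 3 to 60 N. Pads are 19 mm wide; open, the fingers measure 117 mm over their backs; the gripper's body (75 mm by 190 mm) begins 51 mm behind the grasp point.
Start: joints at [0.014, 0.321, -0.07, 1.45, 0.023, 1.371, -0.057], TCP at [0.65, -0, 0.223] pointing down, gripper open.
Joint ranges: [-2.86, 2.86], [-0.3, 2.09], [-1.38, 1.24], [0.06, 2.45], [-1.56, 4.7], [0.09, 2.05], [-2.69, 2.69]. Speed limits (rad/s): [2.57, 2.57, 3.14, 3.14, 3.14, 3.14, 3.14].

INTERFACE

Orientations are given as a rotation vector (axis times angle).
In Python, from bench import ctrl, optics gives the robot as it stands. The module is installed in compiled form; this text tells all that it offers.
- The arm moves only by the tool step_arm, never from a script. Its argument "deltas" is a list of rows, each a list of 7 numbers: the turn, a rotation vector about the tool's x, y, z in degrees, then the shift along the tool's x, y, z in mm, then the finger opening in mm, from 0 to 87. A call has exactly 8 rows; each row is the pose to reach, as a shift and turn from the pose commanded when the call began, along the tool's axes at that moment; what a row does not reach only later rows make up. A row lasts 1/8 s, in which the tool goes at most 62.5 mm and 10.7 degrees, less where a joint would pass 70% of its speed; a pose out of reach is approached as far as the arm can. A call with a gripper value outside its range is refused whole. The fingers move at their own pace and stop on an object; "newtons" is the grip in N (left out, the last holds). Time passes only in rows, so rows that repeat a pose let the fingers close, or fill a call up. It gives the time, the measured TCP pose, the force and the opening at its end, in the units of the state.
- ctrl.get_state(): the state, without advancing time (a new reading comes with each control period).
- optics.get_image(name): name is "scene" or "side" or "wrist"; returns the picture (400x640x3 uint8, red, green, blue); there is no depth.
- optics.get_calibration(name): a dict with "K" (3x3 intrinsics, pixels), "R" (3x3) and "t" (3): a world point X has camera coordinates R X + t. Camera axes: x right, y down, z forward; pixel columns grow to the right and rows downward; lengths in m; the calibration is good to about 2 mm. A picture is of the moment at which its call begins: read the wrist's pose just before it. get_calibration takes no time and is no camera call; for the wrist camera it gives the pose at the moment of the call.
- ctrl.close_job(): hands the job in, once; it reports no verdict.
The state is a dict: "time": time; "joint_positions": joint angles; "qd": joint speeds; "joint_torque": joint torques, N m; "position": TCP position; "tool_rot": TCP orientation; "ft_force": force on the tool from outside, world axes, zero at the start; "torque": the same for the moment, N m; "grip_width": opening from 0.0 (shut) to 1.0 (fully open).
Only numpy, scipy, OpenCV 4.12 (cv2) and the standard library are available. Lean on these libraries where they do the work, as an engineer would, in place of code of your own. Each camera call takes 0.05 s, during which the arm holds its last target.

## Working session

There is one attempt and no reset: what is moved stays moved. The work goes in short steps, Python scripts to look and compute and a tool call to move; the robot and the scene stay as the last step left them, time stands still between calls to the robot, and variables do not carry over. Pictures are saved under pics/ and viewed, and the job is handed in when it is done.

Besides the shell and the picture viewer there is one more tool, called after ">>>" in YAML: its name, and indented under it one key for each argument. step_arm: Moves the arm, as the interface text tells. Its arguments: {"type":"object","properties":{"deltas":{"type":"array"},"newtons":{"type":"number"}},"required":["deltas"]}

```bash
mkdir -p pics
python3 - <<'E'
from bench import ctrl, optics
import cv2
s=ctrl.get_state()
print({k:s[k] for k in ('time','position','tool_rot','ft_force','grip_width')})
for n in ('scene','side','wrist'):
    c=optics.get_calibration(n); print(n,c)
    im=optics.get_image(n); cv2.imwrite(f'pics/{n}0.png',im[:,:,::-1])
E
```

```text
{'time': 0.0, 'position': array([ 6.49452896e-01, -4.29496594e-05,  2.21448835e-01]), 'tool_rot': array([-2.22048765, -2.22058728,  0.00223762]), 'ft_force': array([ 0.95382265, -0.08006776,  0.17175051]), 'grip_width': 1.0031788289475787}
scene {'K': array([[478.18055317,   0.        , 320.29203532],
       [  0.        , 478.18055317, 198.39996792],
       [  0.        ,   0.        ,   1.        ]]), 'R': array([[-0.64864555,  0.76107473,  0.00492011],
       [ 0.55389806,  0.4764877 , -0.68275648],
       [-0.52197308, -0.44014171, -0.73062945]]), 't': array([ 0.20704098, -0.23011988,  1.7615422 ])}
side {'K': array([[479.28070321,   0.        , 324.78222911],
       [  0.        , 479.28070321, 203.81200382],
       [  0.        ,   0.        ,   1.        ]]), 'R': array([[-0.95746809, -0.28851681, -0.00359266],
       [-0.20576679,  0.69147775, -0.69247278],
       [ 0.20227428, -0.66228134, -0.72143506]]), 't': array([0.49148697, 0.09932426, 1.2117954 ])}
wrist {'K': array([[302.79883784,   0.        , 315.87938715],
       [  0.        , 302.79883784, 198.59546364],
       [  0.        ,   0.        ,   1.        ]]), 'R': array([[ 9.99999732e-01, -7.14444278e-04,  1.62379515e-04],
       [-7.32271668e-04, -9.67348090e-01,  2.53450462e-01],
       [-2.39987187e-05, -2.53450513e-01, -9.67348353e-01]]), 't': array([-0.6498198 , -0.02890771,  0.38869574])}
```

View pics/scene0.png

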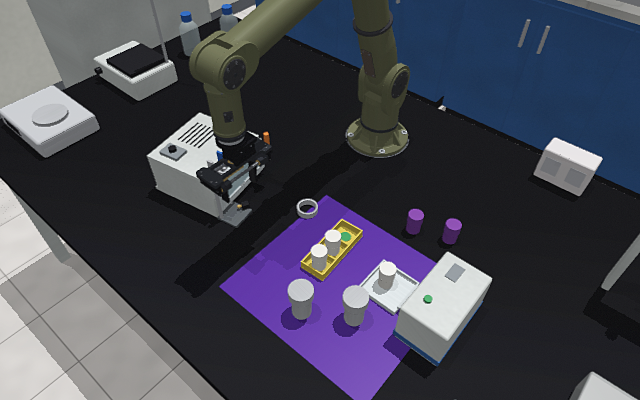

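View pics/side0.png

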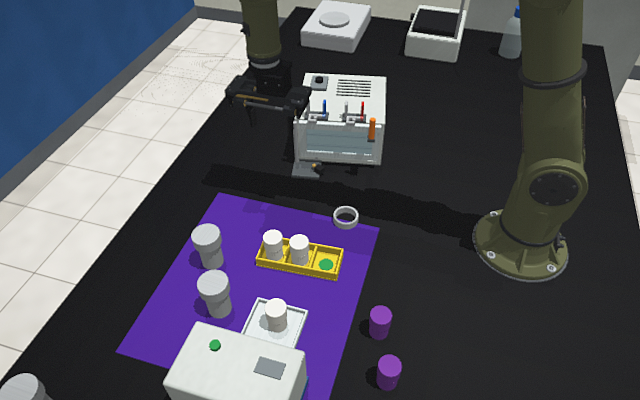

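View pics/wrist0.png

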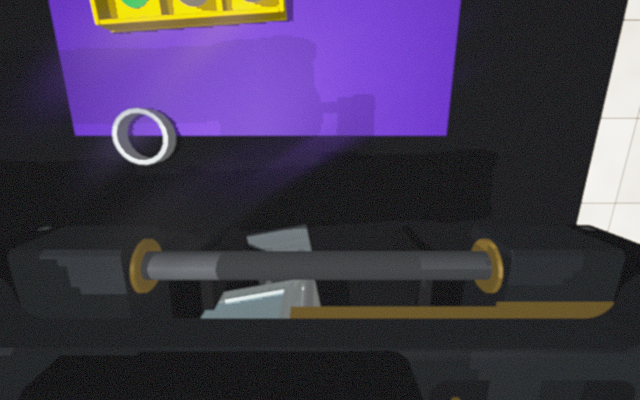

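Scene: tray and liner at about (387,275), tote with green dot at (346,237), chamber at upper left partly hidden by the gripper. Side: liner (276,315), dot (326,264), chamber tabs blue (324,110), red (362,110), handle (372,130).

Run:
```python
import cv2
a=cv2.imread('pics/side0.png'); b=cv2.imread('pics/scene0.png')
cv2.imwrite('pics/s1.png',cv2.resize(a[60:190,280:400],None,fx=5,fy=4.6,interpolation=cv2.INTER_CUBIC))
cv2.imwrite('pics/s2.png',cv2.resize(a[220:380,160:360],None,fx=4,fy=3.7,interpolation=cv2.INTER_CUBIC))
cv2.imwrite('pics/c2.png',cv2.resize(b[210:360,290:490],None,fx=4,fy=4,interpolation=cv2.INTER_CUBIC))
```

```text
(no output)
```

View pics/s1.png

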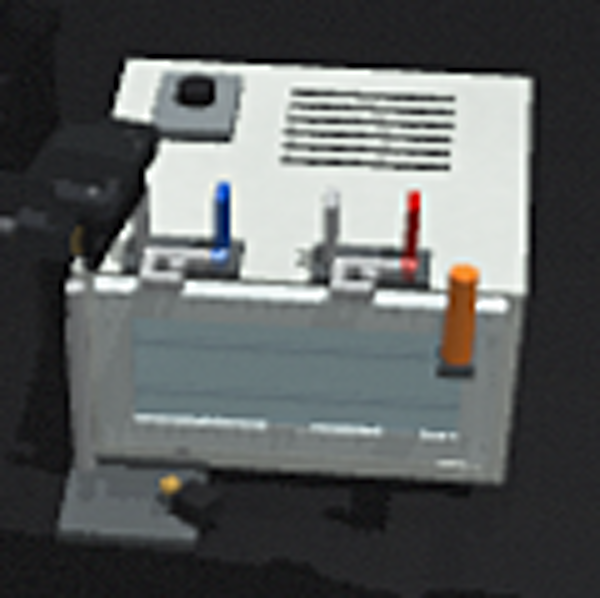

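View pics/s2.png

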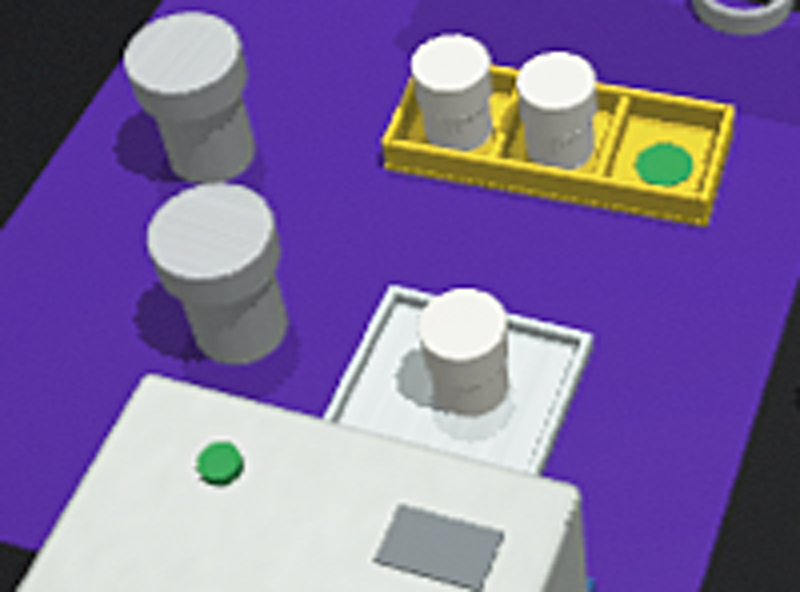

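View pics/c2.png

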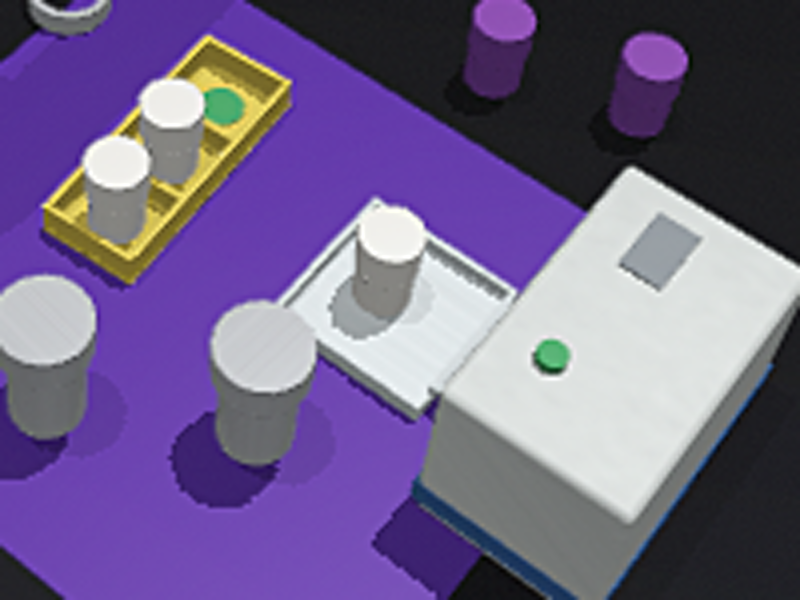

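```bash
cat > h.py <<'E'
import numpy as np
CAL={'scene':dict(K=np.array([[478.18055317,0,320.29203532],[0,478.18055317,198.39996792],[0,0,1]]),R=np.array([[-0.64864555,0.76107473,0.00492011],[0.55389806,0.4764877,-0.68275648],[-0.52197308,-0.44014171,-0.73062945]]),t=np.array([0.20704098,-0.23011988,1.7615422])),
'side':dict(K=np.array([[479.28070321,0,324.78222911],[0,479.28070321,203.81200382],[0,0,1]]),R=np.array([[-0.95746809,-0.28851681,-0.00359266],[-0.20576679,0.69147775,-0.69247278],[0.20227428,-0.66228134,-0.72143506]]),t=np.array([0.49148697,0.09932426,1.2117954]))}
def ray(c,p):
    c=CAL[c] if isinstance(c,str) else c
    d=c['R'].T@np.linalg.solve(c['K'],[p[0],p[1],1.]); return -c['R'].T@c['t'],d/np.linalg.norm(d)
def plane(c,p,z):
    o,d=ray(c,p); return o+d*(z-o[2])/d[2]
def tri(*obs):
    A=np.zeros((3,3));b=np.zeros(3);
    for c,p in obs:
        o,d=ray(c,p);M=np.eye(3)-np.outer(d,d);A+=M;b+=M@o
    return np.linalg.solve(A,b)
def proj(c,X):
    c=CAL[c] if isinstance(c,str) else c
    q=c['K']@(c['R']@np.array(X)+c['t']); return q[:2]/q[2]
E
python3 - <<'E'
from h import *
np.set_printoptions(precision=4,suppress=True)
s2=lambda u,v:(160+u/4-.4,220+v/3.7-.36)
c2=lambda u,v:(290+u/4-.4,210+v/4-.4)
s1=lambda u,v:(280+u/5-.4,60+v/4.6-.4)
print('liner top',tri(('side',s2(464,323)),('scene',c2(392,235))),plane('side',s2(464,323),.074),plane('scene',c2(392,235),.074))
print('dot',tri(('side',s2(664,164)),('scene',c2(222,106))),plane('side',s2(664,164),.005),plane('scene',c2(222,106),.005))
for p in [(410,68),(733,105),(710,203),(387,145)]: print('tote side',plane('side',s2(*p),.03))
for p in [(208,37),(291,86),(130,262),(44,208)]: print('tote scene',plane('scene',c2(*p),.03))
for p in [(395,287),(593,333)]: print('tray side',plane('side',s2(*p),.016))
for p in [(377,200),(517,293),(415,408),(280,302)]: print('tray scene',plane('scene',c2(*p),.016))
for p in [(150,375),(580,488)]: print('house side',plane('side',s2(*p),.14))
for p in [(630,167),(440,385)]: print('house scene',plane('scene',c2(*p),.14))
for n,p,z in [('handle',(463,270),.205),('red',(413,196),.2),('redlug',(332,196),.2),('blue',(222,187),.2),('roof fl',(68,285),.15),('roof fr',(520,298),.15),('roof br',(532,76),.15),('roof bl',(120,60),.15)]: print(n,plane('side',s1(*p),z))
E
```

```text
liner top [0.503  0.3912 0.0721] [0.5024 0.3914 0.074 ] [0.5046 0.3927 0.074 ]
dot [0.4487 0.2078 0.007 ] [0.4491 0.206  0.005 ] [0.4475 0.207  0.005 ]
tote side [0.6173 0.1927 0.03  ]
tote side [0.4173 0.1659 0.03  ]
tote side [0.4095 0.2452 0.03  ]
tote side [0.6063 0.2566 0.03  ]
tote scene [0.4186 0.1692 0.03  ]
tote scene [0.4158 0.2456 0.03  ]
tote scene [0.6115 0.2554 0.03  ]
tote scene [0.6164 0.1807 0.03  ]
tray side [0.5659 0.3466 0.016 ]
tray side [0.4485 0.3451 0.016 ]
tray scene [0.4497 0.3489 0.016 ]
tray scene [0.451  0.4668 0.016 ]
tray scene [0.5696 0.4639 0.016 ]
tray scene [0.5624 0.3479 0.016 ]
house side [0.6141 0.4991 0.14  ]
house side [0.4002 0.4994 0.14  ]
house scene [0.404  0.4994 0.14  ]
house scene [0.6157 0.4958 0.14  ]
handle [ 0.4243 -0.1312  0.205 ]
red [ 0.4676 -0.2014  0.2   ]
redlug [ 0.5096 -0.1889  0.2   ]
blue [ 0.5693 -0.1809  0.2   ]
roof fl [ 0.6426 -0.1297  0.15  ]
roof fr [ 0.4015 -0.1877  0.15  ]
roof br [ 0.4453 -0.4307  0.15  ]
roof bl [ 0.6956 -0.378   0.15  ]
```

>>> step_arm:
  deltas:
    - [0, 0, 0, 50, -18, 10, 87]
    - [0, 0, 0, 100, -37, 20, 87]
    - [0, 0, 0, 150, -55, 30, 87]
    - [0, 0, 0, 200, -74, 40, 87]
    - [0, 0, 0, 250, -92, 50, 87]
    - [0, 0, 0, 300, -111, 60, 87]
    - [0, 0, 0, 350, -130, 70, 87]
    - [0, 0, 0, 392, -146, 80, 87]
  newtons: 20

```text
time: 1.15
position: [0.5026, 0.3941, 0.142]
tool_rot: [-2.22, -2.223, 0.0]
ft_force: [1.1, -0.7, -0.1]
grip_width: 0.996
```

```bash
cat > look.py <<'E'
import sys
from bench import ctrl, optics
import cv2,numpy as np,pickle
np.set_printoptions(precision=4,suppress=True)
s=ctrl.get_state(); print(s['time'],s['position'],s['tool_rot'],s['ft_force'],s['grip_width'])
for n in sys.argv[2:]:
    c=optics.get_calibration(n); im=optics.get_image(n)
    cv2.imwrite(f'pics/{n}{sys.argv[1]}.png',im[:,:,::-1]); pickle.dump(c,open(f'pics/{n}{sys.argv[1]}.pkl','wb'))
E
python3 look.py 1 wrist side scene
```

```text
1.15 [0.5026 0.3941 0.142 ] [-2.2195 -2.2226  0.0004] [ 1.0673 -0.6931 -0.0971] 0.9964232414436003
```

View pics/wrist1.png

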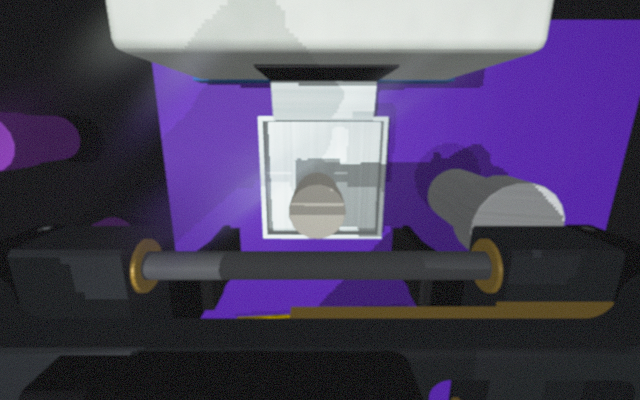

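View pics/scene1.png

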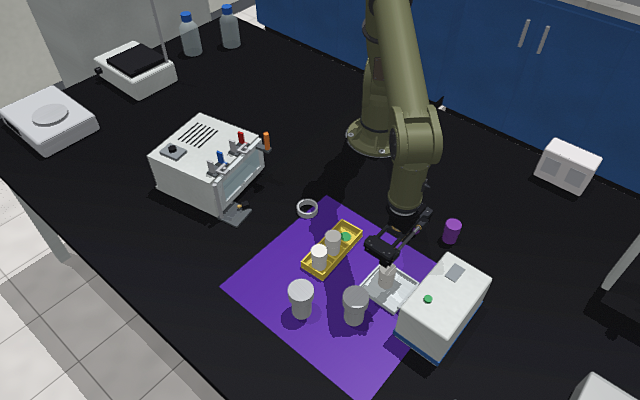

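View pics/side1.png

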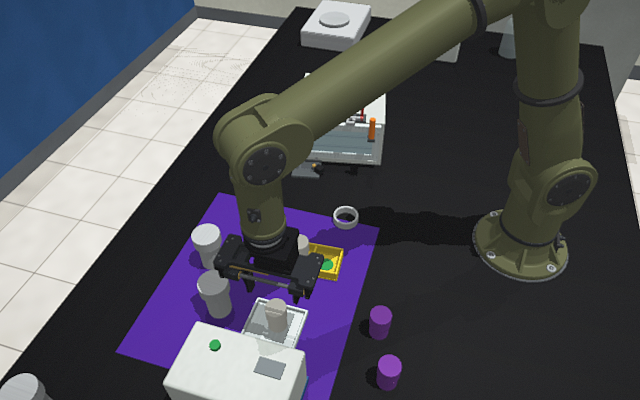

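Run:
```python
from h import *;import pickle
np.set_printoptions(precision=4,suppress=True)
s2=lambda u,v:(160+u/4-.4,220+v/3.7-.36)
c2=lambda u,v:(290+u/4-.4,210+v/4-.4)
c1=lambda u,v:(170+u/6-.4,90+v/5-.4)
w=pickle.load(open('pics/wrist1.pkl','rb'))
print(plane(w,(317.5,211),.074), tri((w,(317.5,211)),('side',s2(464,323)),('scene',c2(392,235))))
print('shells',plane('side',s2(212,235),.105),plane('scene',c2(263,350),.105),plane('side',s2(185,65),.105))
import cv2
b=cv2.imread('pics/scene1.png'); cv2.imwrite('pics/c1.png',cv2.resize(b[105:225,140:280],None,fx=5.6,fy=5,interpolation=cv2.INTER_CUBIC))
```

```text
[0.5042 0.3938 0.074 ] [0.5035 0.3921 0.0725]
shells [0.6404 0.3928 0.105 ] [0.6462 0.3913 0.105 ] [0.7107 0.2831 0.105 ]
```

View pics/c1.png

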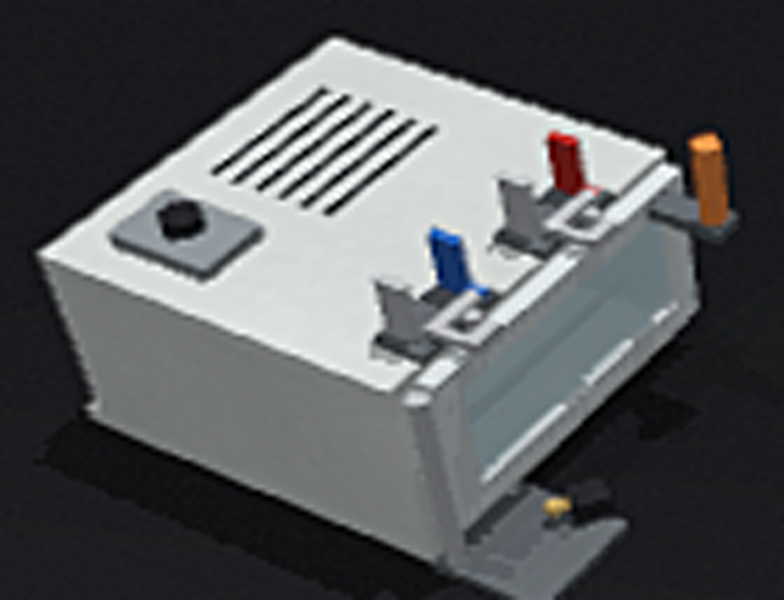

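Scene: red tab (crop 565,160), red lug (518,205), blue tab (450,260), blue lug (400,305), handle (708,180), hinge near (430,400). Wrist: liner cap top at (317,211), under the jaws.

>>> step_arm:
  deltas:
    - [0, 0, 0, 0, 0, 35, 87]
    - [0, 0, 0, 0, 0, 70, 87]
    - [0, 0, 0, 0, 0, 90, 87]
    - [0, 0, 0, 0, 0, 102, 87]
    - [0, 0, 0, 0, 0, 102, 87]
    - [0, 0, 0, 0, 0, 102, 40]
    - [0, 0, 0, 0, 0, 102, 40]
    - [0, 0, 0, 0, 0, 102, 40]
  newtons: 20

```text
time: 2.3
position: [0.5044, 0.3923, 0.0413]
tool_rot: [2.221, 2.221, 0.002]
ft_force: [0.6, -0.6, -0.5]
grip_width: 0.741
```

>>> step_arm:
  deltas:
    - [0, 0, 0, 0, 0, 0, 40]
    - [0, 0, 0, 0, 0, 0, 40]
    - [0, 0, 0, 0, 0, 0, 40]
    - [0, 0, 0, 0, 0, 0, 40]
    - [0, 0, 0, 0, 0, -10, 40]
    - [0, 0, 0, 0, 0, -30, 40]
    - [0, 0, 0, 0, 0, -60, 40]
    - [0, 0, 0, 0, 0, -90, 40]

```text
time: 3.3
position: [0.5043, 0.3921, 0.1328]
tool_rot: [2.221, 2.221, 0.002]
ft_force: [-0.1, -0.2, -2.8]
grip_width: 0.523
```

```bash
python3 look.py 2 scene
python3 - <<'E'
import cv2
b=cv2.imread('pics/scene2.png'); cv2.imwrite('pics/c3.png',cv2.resize(b[180:330,300:480],None,fx=4,fy=4))
E
```

```text
3.3 [0.5043 0.3921 0.1328] [2.2213 2.2212 0.0018] [-0.1478 -0.2221 -2.8078] 0.5226581300122716
```

View pics/c3.png

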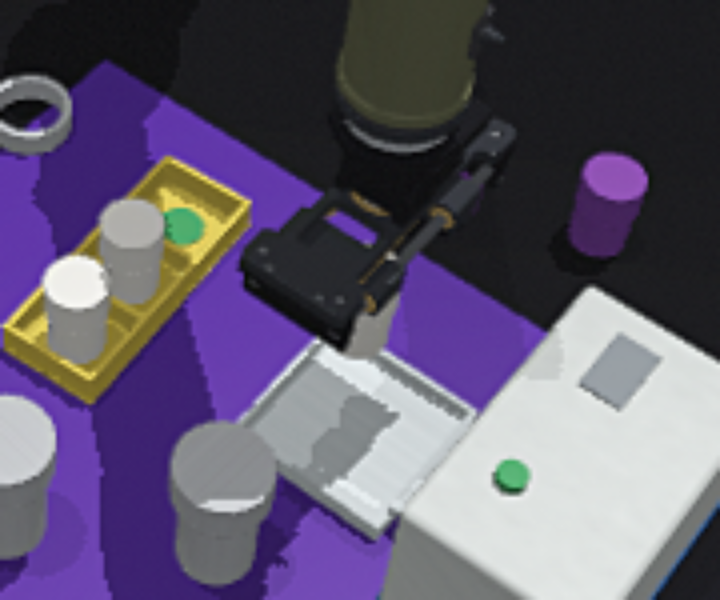

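>>> step_arm:
  deltas:
    - [0, 0, -10.5, -15, -5, -10, 40]
    - [0, 0, -21, -40, -12, -15, 40]
    - [0, 0, -31.5, -70, -21, -15, 40]
    - [0, 0, -42, -100, -30, -15, 40]
    - [0, 0, -52.5, -130, -39, -15, 40]
    - [0, 0, -63, -160, -48, -15, 40]
    - [0, 0, -73.5, -178, -53, -15, 40]
    - [0, 0, -84, -185, -56, -15, 40]

```text
time: 4.35
position: [0.4481, 0.2055, 0.1461]
tool_rot: [0.158, 3.136, -0.001]
ft_force: [0.4, 0.6, -1.5]
grip_width: 0.519
```

```bash
python3 look.py 3 scene side;python3 - <<'E'
import cv2
b=cv2.imread('pics/scene3.png'); cv2.imwrite('pics/c4.png',cv2.resize(b[180:300,280:400],None,fx=5,fy=5))
b=cv2.imread('pics/side3.png'); cv2.imwrite('pics/s4.png',cv2.resize(b[200:300,240:380],None,fx=5,fy=5))
E
```

```text
4.35 [0.4481 0.2055 0.1461] [ 0.1577  3.1363 -0.0007] [ 0.4174  0.6325 -1.4911] 0.5193078697018062
```

View pics/c4.png

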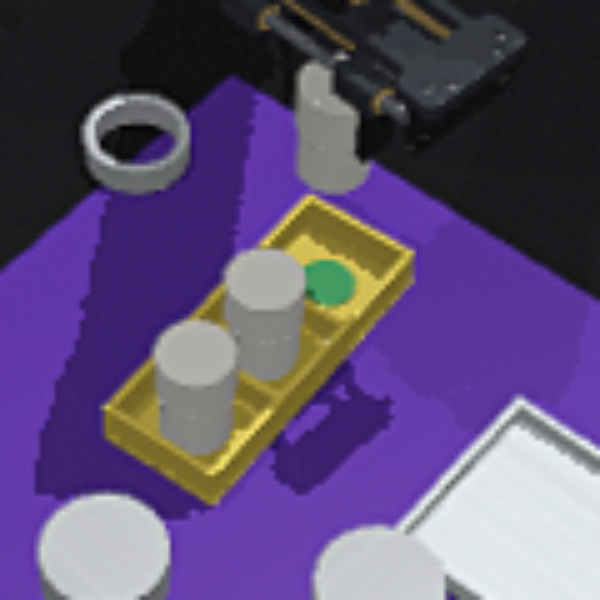

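View pics/s4.png

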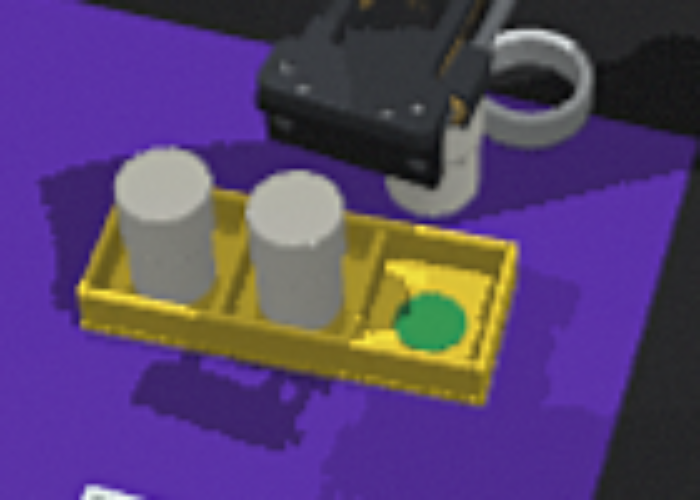

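>>> step_arm:
  deltas:
    - [0, 0, -9, 0, 0, 15, 40]
    - [0, 0, -9, 0, 0, 45, 40]
    - [0, 0, -9, 0, 0, 70, 40]
    - [0, 0, -9, 0, 0, 88, 40]
    - [0, 0, -9, 0, 0, 98, 40]
    - [0, 0, -9, 0, 0, 103, 40]
    - [0, 0, -9, 0, 0, 103.5, 40]
    - [0, 0, -9, 0, 0, 103.5, 40]

```text
time: 5.45
position: [0.4485, 0.2072, 0.0427]
tool_rot: [-0.082, 3.139, 0.001]
ft_force: [-0.1, -0.9, -2.5]
grip_width: 0.524
```

```bash
python3 look.py 5 scene side;python3 - <<'E'
import cv2
b=cv2.imread('pics/scene5.png'); cv2.imwrite('pics/c5.png',cv2.resize(b[180:300,280:400],None,fx=5,fy=5))
b=cv2.imread('pics/side5.png'); cv2.imwrite('pics/s5.png',cv2.resize(b[200:300,240:380],None,fx=5,fy=5))
E
```

```text
5.45 [0.4485 0.2072 0.0427] [-0.0816  3.1393  0.0005] [-0.0711 -0.9138 -2.4534] 0.5235393546695957
```

View pics/c5.png

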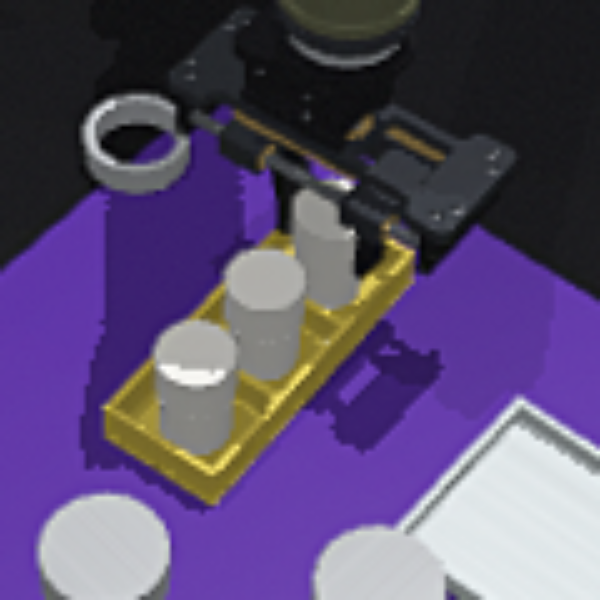

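View pics/s5.png

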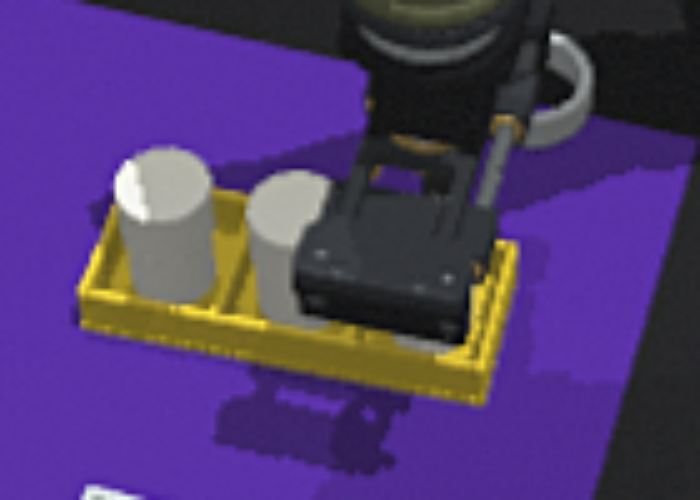

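>>> step_arm:
  deltas:
    - [0, 0, 0, 0, 0, 0.5, 46]
    - [0, 0, 0, 0, 0, 0.5, 75]
    - [0, 0, 0, 0, 0, 0.5, 75]
    - [0, 0, 0, 0, 0, 0.5, 75]
    - [0, 0, 0, 0, 0, -8, 80]
    - [0, 0, 0, 0, 0, -40, 87]
    - [0, 0, 0, 0, 0, -90, 87]
    - [0, 0, 0, 0, 0, -150, 87]

```text
time: 6.55
position: [0.4473, 0.2067, 0.1935]
tool_rot: [0.083, -3.139, 0.001]
ft_force: [1.4, -0.5, 0.7]
grip_width: 0.994
```

```bash
python3 look.py 6 scene side;python3 - <<'E'
import cv2
b=cv2.imread('pics/scene6.png'); cv2.imwrite('pics/c6.png',cv2.resize(b[100:300,140:400],None,fx=3,fy=3))
b=cv2.imread('pics/side6.png'); cv2.imwrite('pics/s6.png',cv2.resize(b[60:300,240:400],None,fx=4,fy=2.5))
E
```

```text
6.55 [0.4473 0.2067 0.1935] [ 0.0826 -3.1394  0.0006] [ 1.4124 -0.456   0.6684] 0.9935557479904814
```

View pics/c6.png

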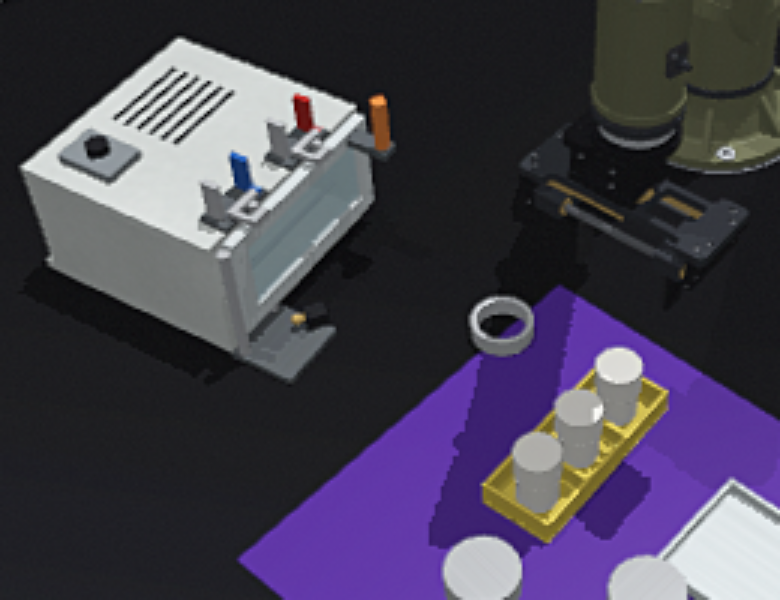

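View pics/s6.png

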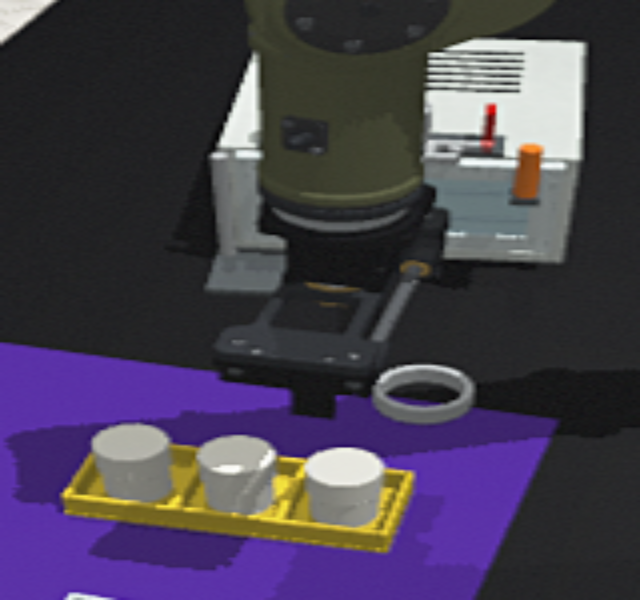

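Run:
```python
from h import *;import cv2
np.set_printoptions(precision=4,suppress=True)
s1=lambda u,v:(280+u/5-.4,60+v/4.6-.4)
c1=lambda u,v:(140+u/5.6-.4,105+v/5-.4)
for n,a,b,z in [('red',(413,196),(564,138),.2),('redlug',(332,196),(516,178),.2),('blue',(222,187),(447,234),.2),('bluelug',None,(396,283),.2),('handle',(463,270),(705,142),.205)]:
    print(n, tri(('side',s1(*a)),('scene',c1(*b))) if a else '', plane('side',s1(*a),z) if a else '',plane('scene',c1(*b),z))
b=cv2.imread('pics/scene6.png'); cv2.imwrite('pics/c7.png',cv2.resize(b[120:200,190:280],None,fx=8,fy=7,interpolation=cv2.INTER_CUBIC))
b=cv2.imread('pics/side0.png'); cv2.imwrite('pics/s7.png',cv2.resize(b[90:140,300:390],None,fx=8.5,fy=8.5,interpolation=cv2.INTER_CUBIC))
```

```text
red [ 0.467  -0.1959  0.2022] [ 0.4676 -0.2014  0.2   ] [ 0.4664 -0.1963  0.2   ]
redlug [ 0.5093 -0.1876  0.2007] [ 0.5096 -0.1889  0.2   ] [ 0.509  -0.1881  0.2   ]
blue [ 0.5681 -0.176   0.2027] [ 0.5693 -0.1809  0.2   ] [ 0.5668 -0.1777  0.2   ]
bluelug   [ 0.612  -0.1654  0.2   ]
handle [ 0.424  -0.1298  0.2061] [ 0.4243 -0.1312  0.205 ] [ 0.4231 -0.1309  0.205 ]
```

View pics/c7.png

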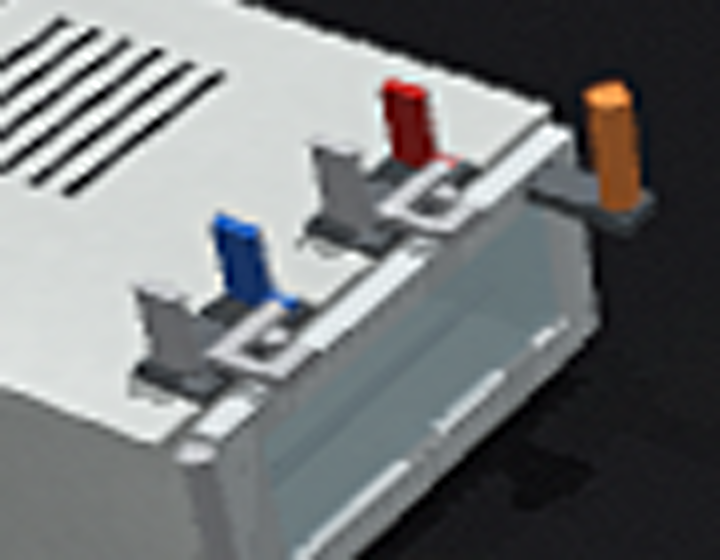

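View pics/s7.png

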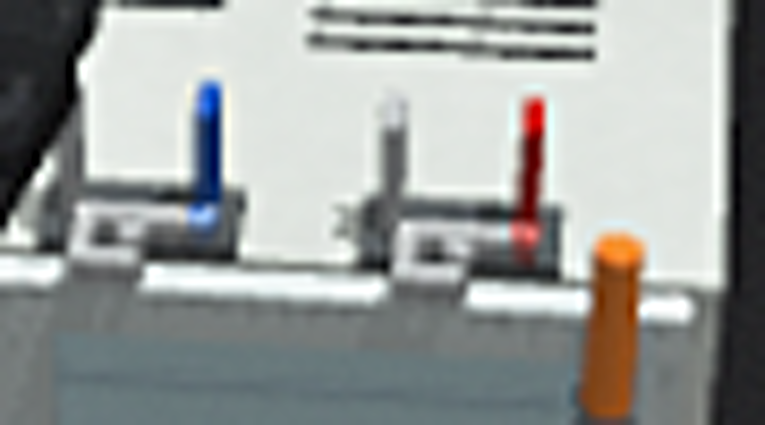

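>>> step_arm:
  deltas:
    - [0, 0, 10, -2, -45, -25, 87]
    - [0, 0, 20, -4, -95, -50, 87]
    - [0, 0, 30, -7, -150, -66, 87]
    - [0, 0, 40, -9, -205, -68, 87]
    - [0, 0, 50, -12, -260, -68, 87]
    - [0, 0, 60, -15, -315, -68, 87]
    - [0, 0, 70, -17, -365, -68, 87]
    - [0, 0, 80, -19, -400, -68, 87]

```text
time: 7.65
position: [0.4875, -0.1942, 0.2603]
tool_rot: [1.965, 2.45, -0.0]
ft_force: [0.1, 0.6, -0.2]
grip_width: 1.003
```

```bash
python3 look.py 8 wrist
```

```text
7.65 [ 0.4875 -0.1942  0.2603] [ 1.9653  2.4501 -0.0003] [ 0.0729  0.5839 -0.2303] 1.0030776931847967
```

View pics/wrist8.png

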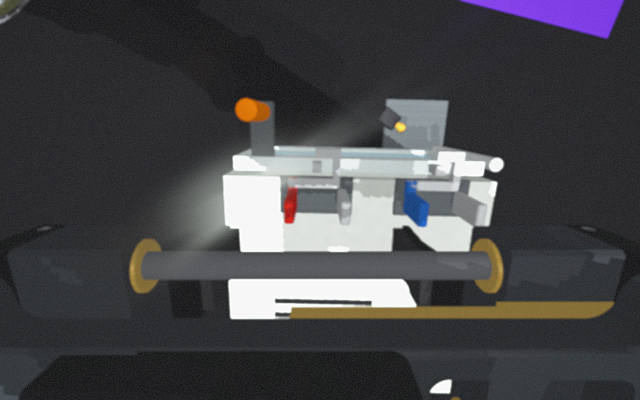

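Run:
```python
import cv2
b=cv2.imread('pics/wrist8.png'); cv2.imwrite('pics/w8.png',cv2.resize(b[80:260,210:520],None,fx=2.5,fy=2.5,interpolation=cv2.INTER_CUBIC))
```

```text
(no output)
```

View pics/w8.png

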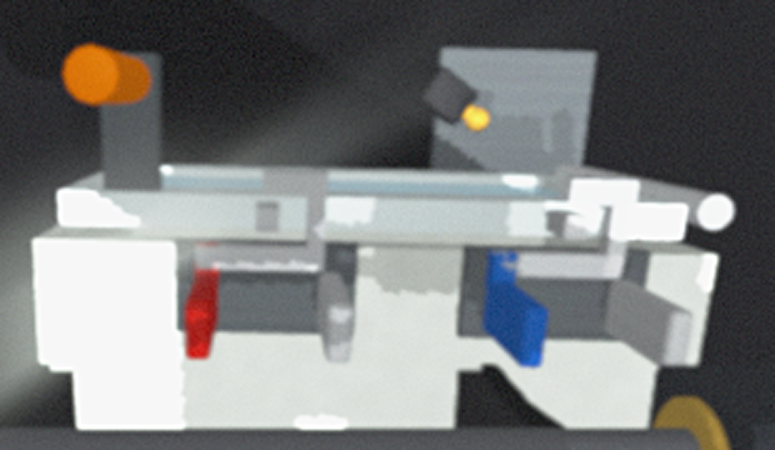

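Run:
```python
from h import *;import pickle
np.set_printoptions(precision=4,suppress=True)
w=pickle.load(open('pics/wrist8.pkl','rb'))
p=lambda u,v:(210+u/2.5-.3,80+v/2.5-.3)
s1=lambda u,v:(280+u/5-.4,60+v/4.6-.4)
c1=lambda u,v:(140+u/5.6-.4,105+v/5-.4)
P={}
for n,q,z,a,b in [('red',(199,333),.2,(413,196),(564,138)),('redlug',(341,332),.2,(332,196),(516,178)),('blue',(533,334),.2,(222,187),(447,234)),('bluelug',(678,335),.2,None,(396,283)),('handle',(90,74),.205,(463,270),(705,142))]:
    o=[(w,p(*q)),('scene',c1(*b))]+([('side',s1(*a))] if a else [])
    P[n]=plane(w,p(*q),z); print(n,P[n],tri(*o))
print('hinge',plane(w,p(715,212),.15),plane(w,p(715,212),.16))
d=P['bluelug']-P['red'];print(np.degrees(np.arctan2(d[1],d[0])))
for a,b in(('red','redlug'),('blue','bluelug')): print(np.linalg.norm(P[a]-P[b]),(P[a]+P[b])/2)
```

```text
red [ 0.4681 -0.198   0.2   ] [ 0.4673 -0.1968  0.2018]
redlug [ 0.5106 -0.1883  0.2   ] [ 0.5098 -0.1877  0.2008]
blue [ 0.5685 -0.1762  0.2   ] [ 0.5678 -0.1759  0.2026]
bluelug [ 0.6122 -0.1669  0.2   ] [ 0.6119 -0.1664  0.1997]
handle [ 0.4244 -0.1297  0.205 ] [ 0.4243 -0.1297  0.2061]
hinge [ 0.6403 -0.1292  0.15  ] [ 0.6341 -0.1291  0.16  ]
12.199745598082748
0.04361087089840325 [ 0.4894 -0.1932  0.2   ]
0.04468841523893406 [ 0.5903 -0.1715  0.2   ]
```

>>> step_arm:
  deltas:
    - [0, 0, 0.5, 0, 1, 0, 80]
    - [0, 0, 0.5, 0, 1, 10, 74]
    - [0, 0, 0.5, 0, 1, 30, 66]
    - [0, 0, 0.5, 0, 1, 50, 66]
    - [0, 0, 0.5, 0, 1, 70, 66]
    - [0, 0, 0.5, 0, 1, 82, 66]
    - [0, 0, 0.5, 0, 1, 86, 66]
    - [0, 0, 0.5, 0, 1, 86, 66]
  newtons: 25

```text
time: 8.7
position: [0.4891, -0.191, 0.1743]
tool_rot: [1.965, 2.451, 0.0]
ft_force: [-0.4, 0.2, 0.4]
grip_width: 0.759
```

```bash
python3 look.py 9 wrist scene side;python3 - <<'E'
import cv2
b=cv2.imread('pics/scene9.png'); cv2.imwrite('pics/c9.png',cv2.resize(b[100:220,180:290],None,fx=5,fy=5))
b=cv2.imread('pics/side9.png'); cv2.imwrite('pics/s9.png',cv2.resize(b[60:180,290:400],None,fx=5,fy=5))
E
```

```text
8.7 [ 0.4891 -0.191   0.1743] [1.9653 2.4505 0.0003] [-0.3526  0.2137  0.374 ] 0.7585820144177354
```

View pics/c9.png

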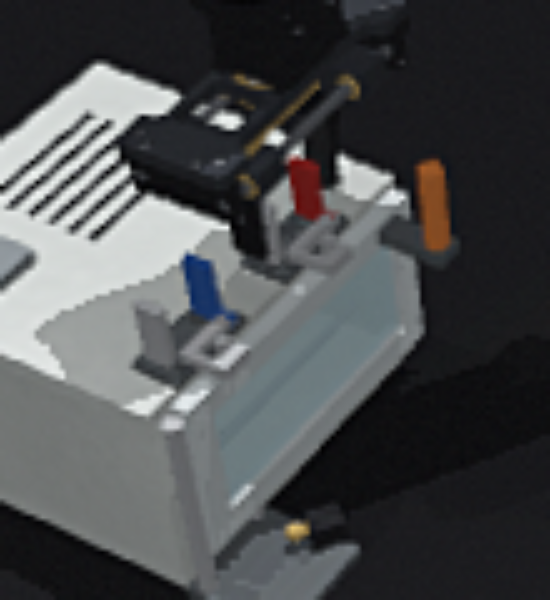

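View pics/s9.png

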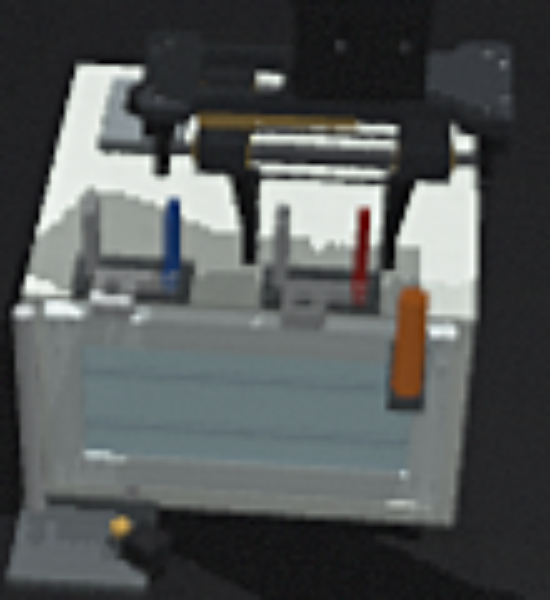

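View pics/wrist9.png

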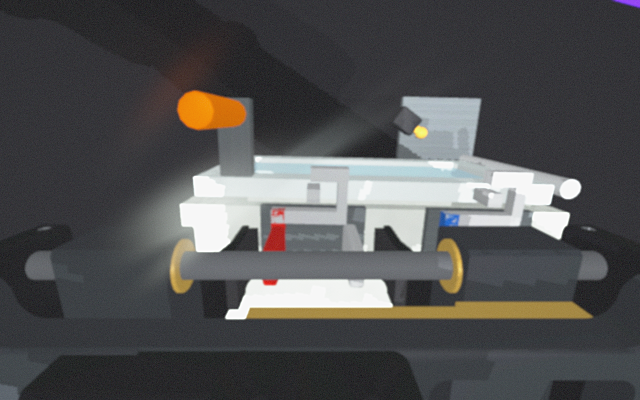

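>>> step_arm:
  deltas:
    - [0, 0, 0, 0, 0, 0, 60]
    - [0, 0, 0, 0, 0, 0, 54]
    - [0, 0, 0, 0, 2, 0, 50]
    - [0, 0, 0, 0, 4, 0, 46]
    - [0, 0, 0, 0, 6, 0, 42]
    - [0, 0, 0, 0, 8, 0, 38]
    - [0, 0, 0, 0, 8, 0, 34]
    - [0, 0, 0, 0, 8, 0, 34]
  newtons: 25

```text
time: 9.85
position: [0.4952, -0.1907, 0.1742]
tool_rot: [-1.966, -2.448, 0.004]
ft_force: [-5.2, -1.9, 4.3]
grip_width: 0.424
```

>>> step_arm:
  deltas:
    - [0, 0, 0, 0, 0, 0, 34]
    - [0, 0, 0, 0, 0, 0, 34]
    - [0, 0, 0, 0, 0, 0, 34]
    - [0, 0, 0, 0, 0, 0, 34]
    - [0, 0, 0, 0, 0, 0, 34]
    - [0, 0, 0, 0, 0, 0, 34]
    - [0, 0, 0, 0, 0, 0, 34]
    - [0, 0, 0, 0, 0, 0, 34]

```text
time: 10.85
position: [0.4952, -0.1907, 0.1742]
tool_rot: [-1.966, -2.448, 0.004]
ft_force: [-3.9, -2.1, 3.4]
grip_width: 0.424
```

```bash
python3 look.py 10 wrist scene side;python3 - <<'E'
import cv2
b=cv2.imread('pics/scene10.png'); cv2.imwrite('pics/c10.png',cv2.resize(b[100:220,180:290],None,fx=5,fy=5))
b=cv2.imread('pics/side10.png'); cv2.imwrite('pics/s10.png',cv2.resize(b[60:180,290:400],None,fx=5,fy=5))
E
```

```text
10.85 [ 0.4952 -0.1907  0.1742] [-1.9664 -2.4479  0.0044] [-3.9335 -2.1114  3.4124] 0.42408674855157497
```

View pics/s10.png

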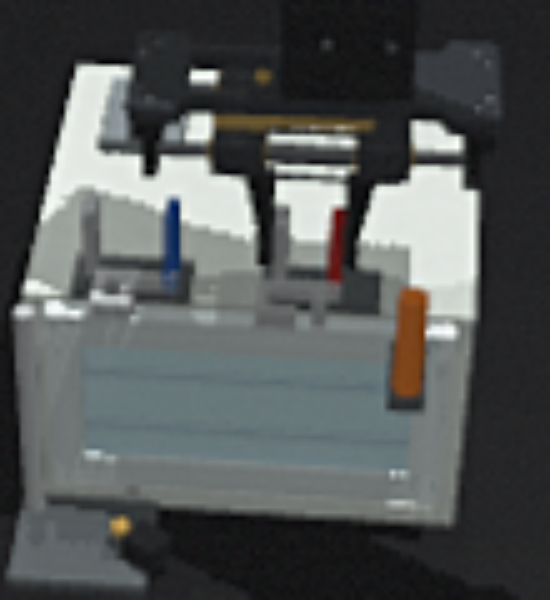

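>>> step_arm:
  deltas:
    - [0, 0, 0, 0, 0, 0, 50]
    - [0, 0, 0, 0, 0, 0, 66]
    - [0, 0, 0, 0, 0, 0, 68]
    - [0, 0, 0, 0, 0, 0, 68]
    - [0, 0, 0, 0, 0, -25, 68]
    - [0, 0, 0, 0, 0, -50, 68]
    - [0, 0, 0, -1, 45, -55, 68]
    - [0, 0, 0, -1, 95, -55, 68]

```text
time: 12.0
position: [0.5912, -0.1704, 0.2307]
tool_rot: [1.966, 2.446, 0.002]
ft_force: [0.4, -0.5, -0.1]
grip_width: 0.782
```

```bash
python3 look.py 11 wrist scene
```

```text
12.0 [ 0.5912 -0.1704  0.2307] [1.9665 2.4464 0.002 ] [ 0.4208 -0.5147 -0.0541] 0.7822562840311174
```

View pics/wrist11.png

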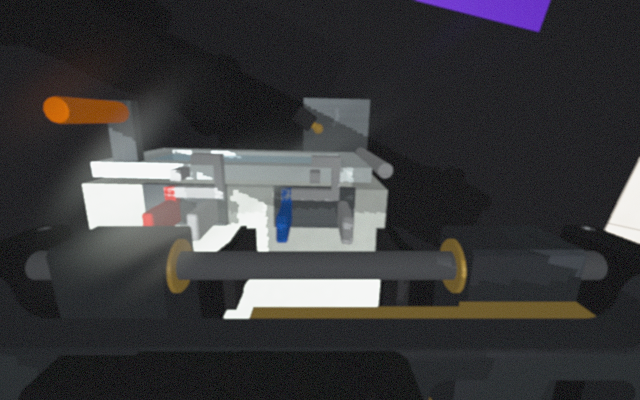

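View pics/scene11.png

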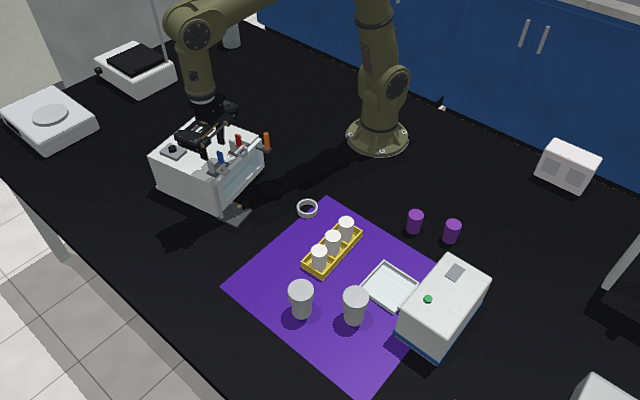

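>>> step_arm:
  deltas:
    - [0, 0, 0, 0, 0, 20, 68]
    - [0, 0, 0, 0, 0, 40, 68]
    - [0, 0, 0, 0, 0, 52, 68]
    - [0, 0, 0, 0, 0, 56, 68]
    - [0, 0, 0, 0, 0, 56, 68]
    - [0, 0, 0, 0, 0, 56, 62]
    - [0, 0, 0, 0, 0, 56, 56]
    - [0, 0, 0, 0, 0, 56, 56]
  newtons: 25

```text
time: 13.1
position: [0.5899, -0.17, 0.1735]
tool_rot: [1.966, 2.45, 0.0]
ft_force: [-0.5, -0.4, -0.4]
grip_width: 0.658
```

>>> step_arm:
  deltas:
    - [0, 0, 0, 0, 0, 0, 54]
    - [0, 0, 0, 0, 2, 0, 50]
    - [0, 0, 0, 0, 4, 0, 46]
    - [0, 0, 0, 0, 6, 0, 42]
    - [0, 0, 0, 0, 8, 0, 38]
    - [0, 0, 0, 0, 8, 0, 34]
    - [0, 0, 0, 0, 8, 0, 34]
    - [0, 0, 0, 0, 8, 0, 34]
  newtons: 25

```text
time: 14.1
position: [0.5978, -0.1687, 0.1731]
tool_rot: [1.966, 2.449, -0.0]
ft_force: [-0.2, -2.8, 0.3]
grip_width: 0.428
```

>>> step_arm:
  deltas:
    - [0, 0, 0, 0, 0, 0, 34]
    - [0, 0, 0, 0, 0, 0, 34]
    - [0, 0, 0, 0, 0, 0, 34]
    - [0, 0, 0, 0, 0, 0, 34]
    - [0, 0, 0, 0, 0, 0, 34]
    - [0, 0, 0, 0, 0, 0, 34]
    - [0, 0, 0, 0, 0, 0, 34]
    - [0, 0, 0, 0, 0, 0, 34]

```text
time: 15.1
position: [0.5978, -0.1687, 0.1731]
tool_rot: [1.966, 2.449, 0.0]
ft_force: [2.3, -4.2, -0.5]
grip_width: 0.431
```

```bash
python3 look.py 12 side;python3 - <<'E'
import cv2
b=cv2.imread('pics/side12.png'); cv2.imwrite('pics/s12.png',cv2.resize(b[60:180,290:400],None,fx=5,fy=5))
E
```

```text
15.1 [ 0.5978 -0.1687  0.1731] [1.9661 2.4489 0.0001] [ 2.328  -4.2497 -0.5276] 0.431409308570584
```

View pics/s12.png

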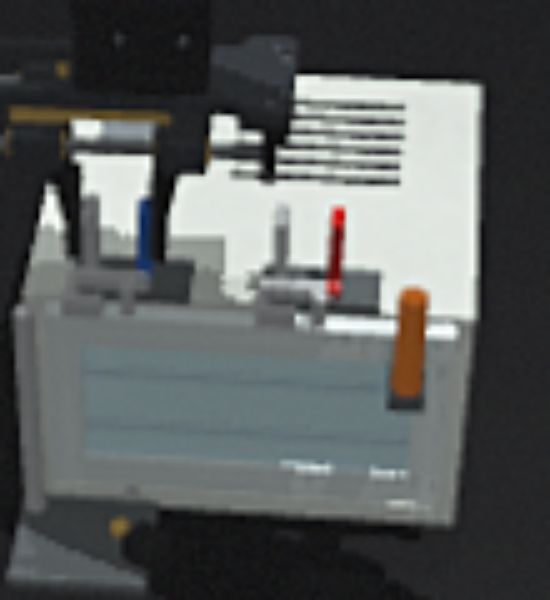

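>>> step_arm:
  deltas:
    - [0, 0, 0, 0, 0, 0, 50]
    - [0, 0, 0, 0, 0, 0, 62]
    - [0, 0, 0, 0, 0, 0, 62]
    - [0, 0, 0, 0, 0, 0, 62]
    - [0, 0, 0, 0, 0, -25, 62]
    - [0, 0, 0, 0, 0, -60, 62]
    - [0, 0, -10, 10, -20, -65, 55]
    - [0, 0, -20, 25, -50, -65, 50]

```text
time: 16.15
position: [0.5435, -0.1544, 0.2388]
tool_rot: [1.502, 2.758, 0.001]
ft_force: [0.0, -0.4, 0.2]
grip_width: 0.61
```

```bash
python3 look.py 13 scene; python3 -c "
from bench import ctrl;print(ctrl.get_state()['joint_positions'])
import cv2
b=cv2.imread('pics/scene13.png'); cv2.imwrite('pics/c13.png',cv2.resize(b[100:220,180:290],None,fx=5,fy=5))"
```

```text
16.15 [ 0.5435 -0.1544  0.2388] [1.5021 2.7575 0.0012] [ 0.0423 -0.4081  0.2405] 0.610485869158546
[ 0.26790837  0.12780157 -0.04161557  1.65158931  0.0053126   1.36541523
  0.8041612 ]
```

View pics/c13.png

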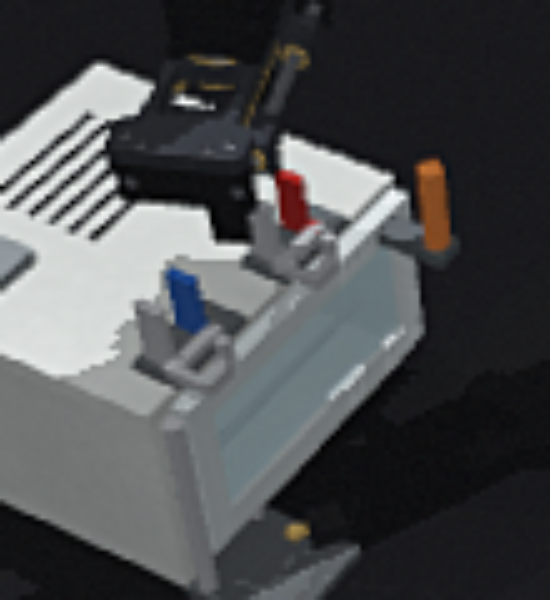

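>>> step_arm:
  deltas:
    - [0, 0, -10, 25, -25, 0, 50]
    - [0, 0, -20, 50, -50, 0, 50]
    - [0, 0, -30, 70, -70, 0, 50]
    - [0, 0, -40, 82, -82, 0, 50]
    - [0, 0, -47, 86, -86, 0, 50]
    - [0, 0, -47, 86, -86, 0, 50]
    - [0, 0, -47, 86, -86, 0, 50]
    - [0, 0, -47, 86, -86, 0, 50]

```text
time: 17.2
position: [0.4248, -0.1283, 0.238]
tool_rot: [-0.289, -3.128, -0.0]
ft_force: [0.9, 0.3, -0.4]
grip_width: 0.573
```

```bash
python3 look.py 14 wrist scene side; python3 -c "
import cv2
b=cv2.imread('pics/scene14.png'); cv2.imwrite('pics/c14.png',cv2.resize(b[70:190,200:310],None,fx=5,fy=5))
b=cv2.imread('pics/side14.png'); cv2.imwrite('pics/s14.png',cv2.resize(b[60:180,320:430],None,fx=5,fy=5))"
```

```text
17.2 [ 0.4248 -0.1283  0.238 ] [-0.2892 -3.1281 -0.0002] [ 0.9191  0.3003 -0.4191] 0.5725435240048615
```

View pics/wrist14.png

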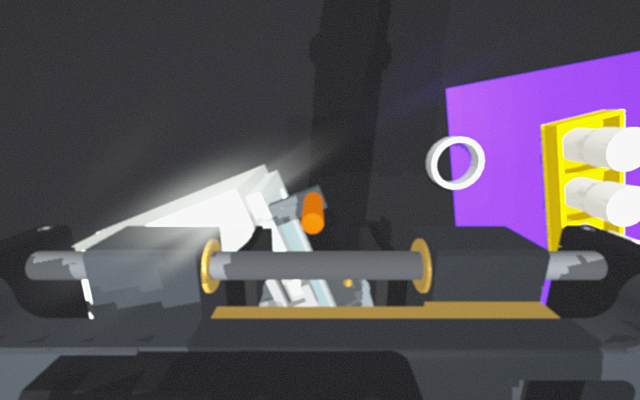

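View pics/c14.png

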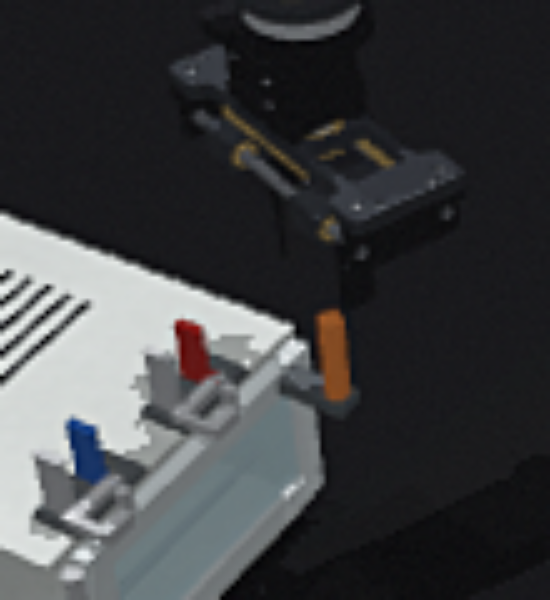

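View pics/s14.png

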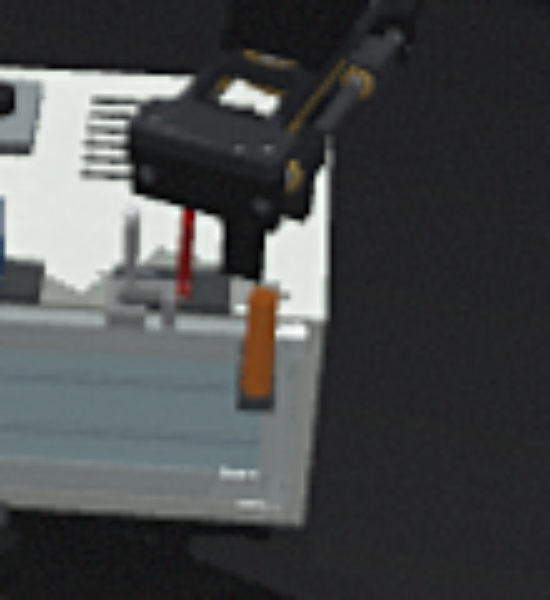

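Run:
```python
from h import *;import pickle
w=pickle.load(open('pics/wrist14.pkl','rb'))
print(plane(w,(312.5,223),.205), proj(w,(.4244,-.1297,.205)),proj(w,(.4244,-.1297,.145)))
H=np.array([.6345,-.1303]);h=np.array([.4244,-.1297])-H
for t in np.arange(0,1.61,.1):
    c,s=np.cos(t),np.sin(t); p=H+np.array([c*h[0]+s*h[1],-s*h[0]+c*h[1]]); print(round(t,2),p.round(4),round(80-np.degrees(t),1))
```

```text
[ 0.4239818 -0.1293457  0.205    ] [312.10331714 223.66245824] [312.89164699 200.59711623]
0.0 [ 0.4244 -0.1297] 80.0
0.1 [ 0.4255 -0.1087] 74.3
0.2 [ 0.4287 -0.088 ] 68.5
0.3 [ 0.434  -0.0676] 62.8
0.4 [ 0.4412 -0.0479] 57.1
0.5 [ 0.4504 -0.029 ] 51.4
0.6 [ 0.4614 -0.0112] 45.6
0.7 [0.4742 0.0055] 39.9
0.8 [0.4886 0.0208] 34.2
0.9 [0.5044 0.0346] 28.4
1.0 [0.5215 0.0468] 22.7
1.1 [0.5397 0.0572] 17.0
1.2 [0.5589 0.0657] 11.2
1.3 [0.5789 0.0723] 5.5
1.4 [0.5994 0.0768] -0.2
1.5 [0.6202 0.0793] -5.9
1.6 [0.6412 0.0797] -11.7
```

>>> step_arm:
  deltas:
    - [0, 0, 0, 0, -0.5, 25, 50]
    - [0, 0, 0, 0, -0.5, 50, 50]
    - [0, 0, 0, 0, -0.5, 70, 50]
    - [0, 0, 0, 0, -0.5, 79, 44]
    - [0, 0, 0, 0, -0.5, 79, 36]
    - [0, 0, 0, 0, -0.5, 79, 28]
    - [0, 0, 0, 0, -0.5, 79, 20]
    - [0, 0, 0, 0, -0.5, 79, 10]
  newtons: 35

```text
time: 18.35
position: [0.4246, -0.1292, 0.1596]
tool_rot: [0.287, 3.128, -0.001]
ft_force: [-0.8, -2.4, 1.6]
grip_width: 0.197
```

>>> step_arm:
  deltas:
    - [0, 0, 0, 0, 0, 0, 8]
    - [0, 0, 0, 0, 0, 0, 8]
    - [0, 0, 0, 0, 0, 0, 8]
    - [0, 0, 0, 0, 0, 0, 8]
    - [0, 0, 0, 0, 0, 0, 8]
    - [0, 0, 0, 0, 0, 0, 8]
    - [0, 0, 0, 0, 0, 0, 8]
    - [0, 0, 0, 0, 0, 0, 8]

```text
time: 19.35
position: [0.4245, -0.1291, 0.1595]
tool_rot: [0.288, 3.128, -0.001]
ft_force: [-2.2, -1.9, 5.5]
grip_width: 0.177
```

```bash
python3 look.py 15
python3 - <<'E'
from h import *
from bench import ctrl
from scipy.spatial.transform import Rotation as Ro
s=ctrl.get_state();R=Ro.from_rotvec(s['tool_rot']).as_matrix();print(s['joint_positions'].round(2)); print(R.round(3))
# deltas for arc in current tool frame
H=np.array([.6345,-.1303]);h=np.array([.4244,-.1297])-H
for t in np.arange(0,1.61,.1):
    c,s_=np.cos(t),np.sin(t); p=H+np.array([c*h[0]+s_*h[1],-s_*h[0]+c*h[1]])
    d=R.T@np.array([*(p-H-h),0]); print(round(t,2),'turn',round(np.degrees(t),1),(d*1e3).round(1))
E
```

```text
19.35 [ 0.4245 -0.1291  0.1595] [ 0.2877  3.128  -0.0006] [-2.1658 -1.9446  5.4564] 0.1774677656590599
[ 0.28 -0.07 -0.05  2.02 -0.    1.2   1.63]
[[-0.983  0.182  0.   ]
 [ 0.182  0.983 -0.   ]
 [-0.    -0.    -1.   ]]
0.0 turn 0.0 [0. 0. 0.]
0.1 turn 5.7 [ 2.7 20.8 -0. ]
0.2 turn 11.5 [ 3.4 41.8 -0. ]
0.3 turn 17.2 [ 1.9 62.8 -0. ]
0.4 turn 22.9 [-1.6 83.5 -0. ]
0.5 turn 28.6 [ -7.2 103.7  -0. ]
0.6 turn 34.4 [-14.8 123.3  -0. ]
0.7 turn 40.1 [-24.3 142.   -0. ]
0.8 turn 45.8 [-35.6 159.7  -0. ]
0.9 turn 51.6 [-48.7 176.2  -0. ]
1.0 turn 57.3 [-63.3 191.3  -0. ]
1.1 turn 63.0 [-79.3 204.8  -0. ]
1.2 turn 68.8 [-96.6 216.7  -0. ]
1.3 turn 74.5 [-115.   226.8   -0. ]
1.4 turn 80.2 [-134.4  235.    -0. ]
1.5 turn 85.9 [-154.4  241.2   -0. ]
1.6 turn 91.7 [-175.   245.4   -0. ]
```

>>> step_arm:
  deltas:
    - [0, 0, 2.9, 1.5, 10.4, 0, 8]
    - [0, 0, 5.7, 2.7, 20.8, 0, 8]
    - [0, 0, 8.6, 3.3, 31.3, 0, 8]
    - [0, 0, 11.5, 3.4, 41.8, 0, 8]
    - [0, 0, 14.3, 2.9, 52.3, 0, 8]
    - [0, 0, 17.2, 1.9, 62.8, 0, 8]
    - [0, 0, 20, 0.4, 73.2, 0, 8]
    - [0, 0, 22.9, -1.6, 83.5, 0, 8]

```text
time: 20.35
position: [0.4436, -0.0478, 0.1595]
tool_rot: [0.904, 3.003, -0.0]
ft_force: [6.6, -5.6, -0.4]
grip_width: 0.175
```

```bash
python3 look.py 16 scene
python3 - <<'E'
from h import *
from bench import ctrl
from scipy.spatial.transform import Rotation as Ro
import cv2
b=cv2.imread('pics/scene16.png'); cv2.imwrite('pics/c16.png',cv2.resize(b[70:220,180:330],None,fx=4,fy=4))
s=ctrl.get_state();R=Ro.from_rotvec(s['tool_rot']).as_matrix()
H=np.array([.6345,-.1303]);h=np.array([.4244,-.1297])-H
P=lambda t:np.array([np.cos(t)*h[0]+np.sin(t)*h[1],-np.sin(t)*h[0]+np.cos(t)*h[1]])
for t in np.arange(.4,1.61,.1):
    d=R.T@np.array([*(P(t)-P(.4)),0]); print(round(t,2),'turn',round(np.degrees(t-.4),1),(d*1e3).round(1))
E
```

```text
20.35 [ 0.4436 -0.0478  0.1595] [ 0.9041  3.0027 -0.0004] [ 6.5971 -5.5951 -0.4442] 0.17496614459660206
0.4 turn 0.0 [0. 0. 0.]
0.5 turn 5.7 [ 2.8 20.8  0. ]
0.6 turn 11.5 [ 3.5 41.8  0.1]
0.7 turn 17.2 [ 2.  62.8  0.1]
0.8 turn 22.9 [-1.5 83.5  0.2]
0.9 turn 28.6 [ -7.  103.7   0.3]
1.0 turn 34.4 [-14.6 123.3   0.4]
1.1 turn 40.1 [-24.  142.1   0.5]
1.2 turn 45.8 [-35.3 159.8   0.6]
1.3 turn 51.6 [-48.3 176.3   0.7]
1.4 turn 57.3 [-62.9 191.4   0.8]
1.5 turn 63.0 [-78.9 205.    1. ]
1.6 turn 68.8 [-96.2 216.9   1.1]
```

View pics/c16.png

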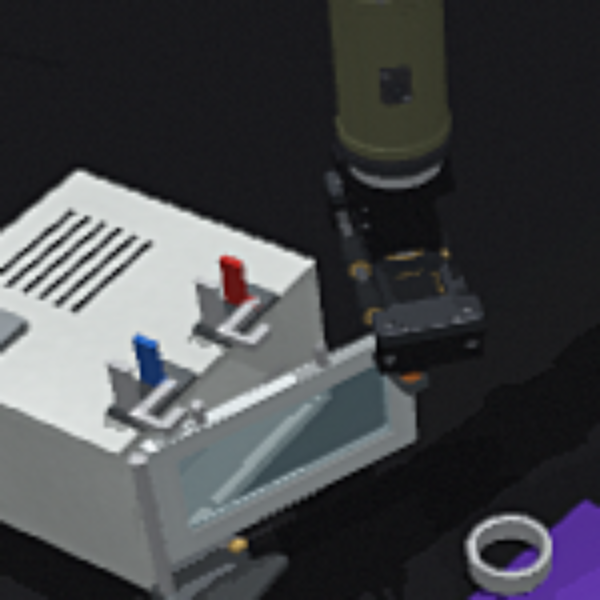

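>>> step_arm:
  deltas:
    - [0, 0, 4.3, 2, 15.5, 0, 8]
    - [0, 0, 8.6, 3, 31, 0, 8]
    - [0, 0, 12.9, 3, 47, 0, 8]
    - [0, 0, 17.2, 1.5, 62.8, 0, 8]
    - [0, 0, 21.5, -1, 78, 0, 8]
    - [0, 0, 25.8, -4.5, 93.5, 0, 8]
    - [0, 0, 30, -9, 108.5, 0, 8]
    - [0, 0, 34.4, -15, 123.3, 0, 8]

```text
time: 21.4
position: [0.5243, 0.0432, 0.1595]
tool_rot: [1.755, 2.597, -0.003]
ft_force: [4.9, -10.9, 2.5]
grip_width: 0.178
```

```bash
python3 look.py 17 scene
python3 - <<'E'
from h import *
from bench import ctrl
from scipy.spatial.transform import Rotation as Ro
import cv2
b=cv2.imread('pics/scene17.png'); cv2.imwrite('pics/c17.png',cv2.resize(b[70:220,180:330],None,fx=4,fy=4))
s=ctrl.get_state();R=Ro.from_rotvec(s['tool_rot']).as_matrix()
H=np.array([.6345,-.1303]);h=np.array([.4244,-.1297])-H
P=lambda t:np.array([np.cos(t)*h[0]+np.sin(t)*h[1],-np.sin(t)*h[0]+np.cos(t)*h[1]])
print(s['position'][:2]-H,np.linalg.norm(s['position'][:2]-H), H+P(1.0))
for t in np.arange(1,1.61,.06):
    d=R.T@np.array([*(P(t)-P(1.0)),0]); print(round(t,2),'turn',round(np.degrees(t-1),1),(d*1e3).round(1))
E
```

```text
21.4 [0.5243 0.0432 0.1595] [ 1.7555  2.5971 -0.0034] [  4.8765 -10.8995   2.4738] 0.17754608327744617
[-0.10854848  0.17445428] 0.20546792732435532 [0.52148737 0.04681724]
1.0 turn 0.0 [0. 0. 0.]
1.06 turn 3.4 [ 2.  12.4  0. ]
1.12 turn 6.9 [ 3.2 25.   0.1]
1.18 turn 10.3 [ 3.7 37.6  0.1]
1.24 turn 13.8 [ 3.4 50.2  0.2]
1.3 turn 17.2 [ 2.4 62.7  0.2]
1.36 turn 20.6 [ 0.6 75.2  0.3]
1.42 turn 24.1 [-1.9 87.6  0.4]
1.48 turn 27.5 [-5.2 99.7  0.4]
1.54 turn 30.9 [ -9.2 111.7   0.5]
1.6 turn 34.4 [-13.9 123.4   0.6]
```

View pics/c17.png

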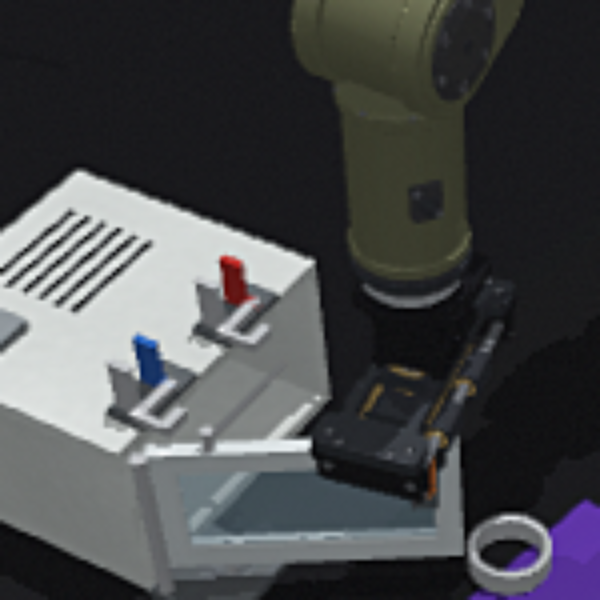

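>>> step_arm:
  deltas:
    - [0, 0, 3.4, -1, 12, 0, 8]
    - [0, 0, 6.9, -0.5, 24.5, 0, 8]
    - [0, 0, 10.3, 0, 37, 0, 8]
    - [0, 0, 13.8, -0.5, 49.5, 0, 8]
    - [0, 0, 17.2, -1.5, 62, 0, 8]
    - [0, 0, 20.6, -3.5, 74.5, 0, 8]
    - [0, 0, 24.1, -6, 86.5, 0, 8]
    - [0, 0, 27.5, -9, 98.5, 0, 8]

```text
time: 22.45
position: [0.6171, 0.0734, 0.1596]
tool_rot: [2.323, 2.11, -0.003]
ft_force: [-0.3, -7.0, 5.7]
grip_width: 0.176
```

```bash
python3 look.py 18 scene side wrist
python3 - <<'E'
from h import *
from bench import ctrl
import cv2
b=cv2.imread('pics/scene18.png'); cv2.imwrite('pics/c18.png',cv2.resize(b[70:220,180:330],None,fx=4,fy=4))
s=ctrl.get_state()
H=np.array([.6345,-.1303]);d=s['position'][:2]-H;h=np.array([.4244,-.1297])-H
print(np.linalg.norm(d), (np.arctan2(h[1],h[0])-np.arctan2(d[1],d[0])))
E
```

```text
22.45 [0.6171 0.0734 0.1596] [ 2.3232  2.1098 -0.0035] [-0.315  -6.996   5.7322] 0.1761830135962535
0.20443359676626732 1.4832407682956115
```

View pics/c18.png

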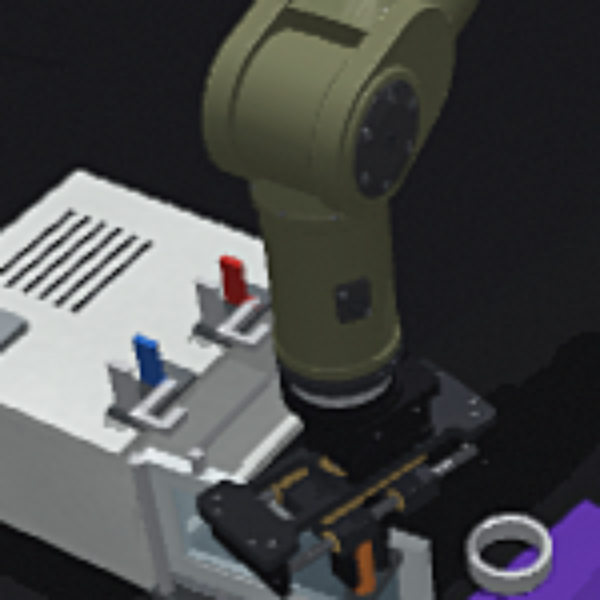

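>>> step_arm:
  deltas:
    - [0, 0, 2, -0.5, 6, 0, 8]
    - [0, 0, 4, -1, 12, 0, 8]
    - [0, 0, 4, -1, 13, 0, 8]
    - [0, 0, 4, -1, 13, 0, 8]
    - [0, 0, 4, -1, 13, 0, 8]
    - [0, 0, 4, -1, 13, 0, 8]
    - [0, 0, 4, -1, 13, 0, 8]
    - [0, 0, 4, -1, 13, 0, 8]

```text
time: 23.6
position: [0.6293, 0.074, 0.1596]
tool_rot: [2.393, 2.034, -0.0]
ft_force: [-0.9, -2.3, 4.4]
grip_width: 0.172
```

```bash
python3 look.py 19 scene side wrist
python3 - <<'E'
from h import *
from bench import ctrl
s=ctrl.get_state()
H=np.array([.6345,-.1303]);d=s['position'][:2]-H;h=np.array([.4244,-.1297])-H
print(np.linalg.norm(d), (np.arctan2(h[1],h[0])-np.arctan2(d[1],d[0])))
E
```

```text
23.6 [0.6293 0.074  0.1596] [ 2.3931  2.0341 -0.0001] [-0.9102 -2.3196  4.4414] 0.1720702164942989
0.20437096572301147 1.542223247632617
```

View pics/scene19.png

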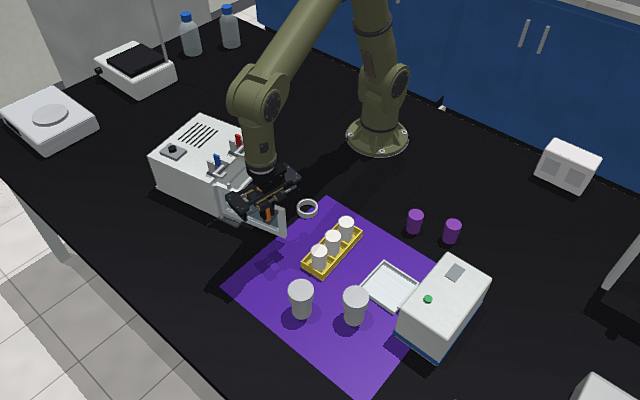

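View pics/side19.png

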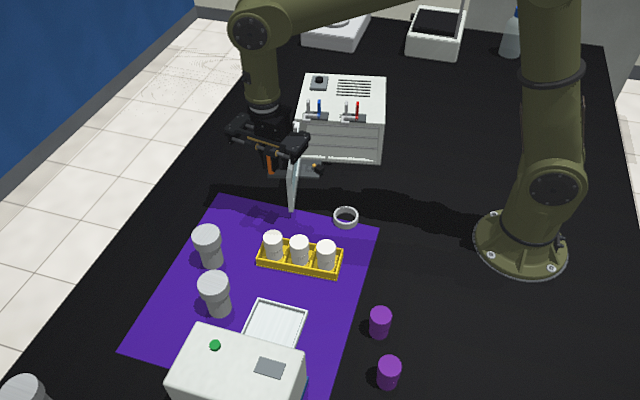

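View pics/wrist19.png

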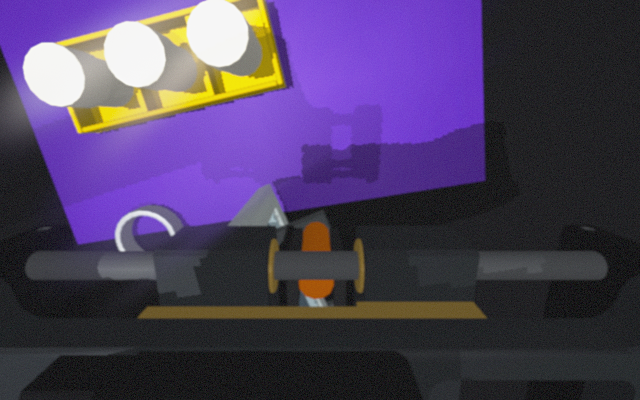

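Scene and side views show three liners in the tote, the cap and shells where they were, both tabs in, and the handle (269,163 in the side view) held with the gate square to the opening.

```bash
python3 -c "
from bench import ctrl
ctrl.close_job()
s=ctrl.get_state();print(s['time'],s['position'],s['ft_force'],s['grip_width'])"
```

```text
the job is handed in; nothing more can be done
the job is handed in; nothing more can be done
```

The job is done and handed in, at 23.7 s of the 70 s allowed, with the gripper still holding the gate wide open.

- **Liner:** it stands upright in the green-dot cell. The last scene and side pictures show it level in line with the two stock liners.
- **Catches:** I squeezed red first, then blue. The opening read 36.9 mm on red and 37.5 mm on blue, against 38 mm given for fully in. The reading also ran low on the liner (45.3 mm for its 46 mm cap), and the pictures show both tabs in.
- **Gate:** I pulled it by the orange handle past its detent to about 1.54 rad. That angle is worked out from the tool position about the hinge I measured; I had no direct reading of the gate joint.
- **Left alone:** the stock liners, shells and cap look unmoved in the last pictures.

Two checks disagreed slightly:
- **Tab spacing:** I measured 44–45 mm between tab and lug, where the text says 46 mm.
- **Handle radius:** while swinging the gate it came out about 5 mm shorter than my estimate. I corrected for it on the way; the highest force I read was about 12 N.

I could not read the state after handing in, so the final second under hold is unchecked.

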